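# Clear broken insert chips off the centrifuge bench plate

### The arm

A 6-joint arm with a two-finger parallel gripper is mounted at the origin on the work surface. World frame = base frame: x ahead of the robot, y to its left, z up, the work surface at z = 0. Lengths are in mm, angles in rad, forces in N, time in s.
With the tool pointing down it reaches from about 275 to 825 mm from the base axis. Payload 4.9 kg.
Tool frame: the origin (TCP) lies at the very end of the fingers, on their centre line; the grasp point (between the pads) lies arm.pinch_z behind it (arm.pinch_z is the distance from the TCP to the grasp point, in mm); z points along the fingers, y is the line along which they close (so a half turn about z gives the same grasp; the last joint's range is limited). The gripper opens to 85 mm and grips with 20 to 120 N. Pads are 22 mm wide; open, the fingers measure 114 mm over their backs; the gripper's body (76 mm by 85 mm) begins 54 mm behind the grasp point. The pads swing forward as they close: fully open they stand 13 mm farther back than shut.
Start: joints at [0.989, 0.326, -0.193, 1.052, 0, 1.437], TCP at [238.138, 495.791, 231.281] pointing down, gripper open.
Joint ranges: [-2.65, 2.65], [-0.97, 1.79], [-1.3, 1.35], [-1.93, 2.1], [-1.47, 1.37], [-3.14, 3.14]. Speed limits (rad/s): [2.57, 2.57, 3.14, 3.14, 3.14, 3.14].

### API

Orientations are given as [roll, pitch, yaw] about the fixed x, y, z axes, in that order (R = Rz(yaw) Ry(pitch) Rx(roll)).
In Python, from station import arm gives the robot as it stands.
- The arm moves only by the tool carry_out, never from a script. Its argument "moves" is a list of rows, each a list of 5 numbers: the shift along the world's x, y, z in mm, then the turn about the world's z in degrees, then the finger opening in mm, from 0 to 85.4. In form: [[dx, dy, dz, roll, fingers], ...]. A call has 1 to 12 rows; each row is the pose to reach, as a shift and turn from the pose commanded when the call began; what a row does not reach only later rows make up. A row lasts 1/10 s, in which the tool goes at most 50 mm and 8.59 degrees, less where a joint would pass 70% of its speed; a pose out of reach is approached as far as the arm can. A call with a gripper value outside its range is refused whole. The fingers move at their own pace and stop on an object; the grip force is fixed at half the most. Time passes only in rows, so rows that repeat a pose let the fingers close. It gives the time, the measured TCP pose, the force, the opening and the grip force at its end, in the units of the state.
- arm.observe(): the state, without advancing time (a new reading comes with each control period).
- arm.grab_frame(name): name is "scene" or "top" or "wrist"; returns (picture, depth): 384x512x3 uint8, red, green, blue; 384x512 float32, mm along the optical axis (not along the pixel's ray), 0 where there is no reading.
- arm.calibration(name): a dict with "fx", "fy", "cx", "cy" (pixels), "pose" (4x4, takes a point from camera to world coordinates). Camera axes: x right, y down, z forward; pixel columns grow to the right and rows downward; lengths in mm; the calibration is good to about 2 mm. A picture is of the moment at which its call begins: read the wrist's pose just before it. calibration takes no time and is no camera call; for the wrist camera it gives the pose at the moment of the call.
- arm.job_done(): hands the job in; it is judged then, once.
The state is a dict: "time": time; "joints": joint angles; "joint_vel": joint speeds; "joint_torque": joint torques, N m; "tcp_pos": TCP position; "eef_rot": TCP orientation; "ft_force": force on the tool from outside, world axes, zero at the start; "wrist_torque": the same for the moment, N m; "grip_width": finger opening in mm; "finger_force": force on a finger pad.
Only numpy, scipy, OpenCV 4.12 (cv2) and the standard library are available. Lean on these libraries where they do the work, as an engineer would, in place of code of your own. Each camera call takes 0.05 s, during which the arm holds its last target. There are 200 camera calls.

### The job

A tube insert has shattered on the white plate beside the centrifuge. Slide the lidded steel pot sideways along the plate, without lifting or tipping it, until it stands inside the green ring; then take the yellow scraper from its black mat and wipe all five orange chips off the end of the plate into the blue trough, never touching the chips with the fingers. Finally stand the scraper back on its mat, blade down, with the whole scraper over the mat, leaving the pot in the green ring and the tube rack, bottle and bucket where they are.

Things in the scene. Friction and masses are not known exactly. Their poses are not given: they have to be found in the camera images.
- plate: Fixed white-topped plate, 270 mm (own x) by 340 mm (own y), top 45 mm above the bench, no rims. Origin: centre of its underside, on the bench. Its +y end (own y = 170 mm) is open and drops into the blue trough, which is part of it. Two lanes run along own y, centred on own x = -65 mm and +65 mm; each has one painted ring.
- trough (a point): Centre of the inner floor of the blue trough, at own (0, 220, 5) mm of the plate. Open-topped, inside 260 mm (plate x) by 95 mm (plate y, from 170 to 265 mm), floor 5 mm above the bench, outer walls 38 mm high, so lower than the plate's top.
- mark_work: Flat painted black ring on the plate's top, inner radius 49 mm, outer 57 mm; origin at its centre on the plate's top, at own y = 0 of the plate, in either lane. The pot starts in it. The chips lie in the same lane, up to 48 mm either side of its middle, between own y = -106 and +139 mm of the plate, none within 50 mm of own y = 0.
- mark_park: Flat painted green ring of the same size in the other lane, 130 mm from the black ring across the plate (along plate x); origin at its centre on the plate's top. The pot must end in it.
- pot: Loose round lidded steel pot, about 0.4 kg, 84 mm across (lid 87 mm), lid top 50 mm above its foot, with an upright black cylindrical knob on the lid 24 mm in diameter, from 50 to 90 mm above the foot. The lid is fast. Its polished foot slides easily on the plate (friction about 0.3). Origin: centre of its underside, own z up.
- scraper: Loose yellow scraper block with a grey lower edge, about 0.18 kg. Blade block 28 mm (own x, wiping direction, both faces alike) by 120 mm (own y) by 22 mm high; on it a central upright grip 24 mm (own x) by 50 mm (own y), from 22 to 76 mm above the foot. Origin: centre of its underside, own z up.
- rest: Fixed black rubber mat for the scraper, 75 mm (own x) by 150 mm (own y), 6 mm thick, on the bench. Origin: centre of its underside. The scraper starts on it, its own axes within 0.15 rad of the mat's.
- chip1: Loose orange plastic chip, L-shaped, 22 mm long, 16 mm wide, 8 mm thick, 10 g, lying flat on the plate. Origin: middle of its underside.
- chip2: Loose orange plastic chip, L-shaped, 22 mm long, 16 mm wide, 8 mm thick, 10 g, lying flat on the plate. Origin: middle of its underside.
- chip3: Loose orange plastic chip, L-shaped, 22 mm long, 16 mm wide, 8 mm thick, 10 g, lying flat on the plate. Origin: middle of its underside.
- chip4: Loose orange plastic chip, L-shaped, 22 mm long, 16 mm wide, 8 mm thick, 10 g, lying flat on the plate. Origin: middle of its underside.
- chip5: Loose orange plastic chip, L-shaped, 22 mm long, 16 mm wide, 8 mm thick, 10 g, lying flat on the plate. Origin: middle of its underside.
- rack: Bystander: white tube rack with grey-capped tubes, 100 mm (own x) by 160 mm (own y), 95 mm high. Origin: centre of its underside.
- bottle: Bystander: amber bottle, 64 mm across, 160 mm high. Origin: centre of its underside.
- bucket: Bystander: black centrifuge bucket with an orange insert, 76 mm across, 83 mm high. Origin: centre of its underside.
Things that resemble listed ones, but are neither listed nor needed, are in the scene too. What is shaped like the scraper but purple, red or turquoise is not meant.

How it is judged:
By the outcome, as a careful person would: the job done as asked, in the order asked, and still so for the second after the job is handed in, with the robot touching nothing.
It also fails if it takes over 64 s, if anything falls off the work surface, if the arm or the gripper's body presses on something with over 40 N, if the wrist force passes 120 N, or if a joint passes its speed limit or range.

## Working session

There is one attempt and no reset: what is moved stays moved. The work goes in short steps, Python scripts to look and compute and a tool call to move; the robot and the scene stay as the last step left them, time stands still between calls to the robot, and variables do not carry over. Pictures are saved under pics/ and viewed, at most 10 in all, crops included, and the job is handed in when it is done.

Besides the shell and the picture viewer there is one more tool, called after "Request:" as name(argument=value, ...), one argument or row to a line, values as JSON. carry_out: Moves the arm, as the interface text tells. Its arguments: {"type":"object","properties":{"moves":{"type":"array","items":{"type":"array","items":{"type":"number"}}}},"required":["moves"]}

```bash
ls; mkdir -p pics
python3 - <<'E'
from station import arm
import cv2,numpy as np
print(arm.pinch_z, arm.observe())
for n in("scene","top"):
    p,d=arm.grab_frame(n); c=arm.calibration(n); print(n,c)
    np.savez(f"{n}.npz",p=p,d=d,**{k:c[k] for k in c})
    cv2.imwrite(f"pics/{n}.png",cv2.resize(p[:,:,::-1],(800,600)))
E
```

```text
pics
18.700000000000003 {'time': 0.0, 'joints': array([ 9.88789147e-01,  3.26892844e-01, -1.93608028e-01,  1.05197752e+00,
        6.32304620e-06,  1.43659433e+00]), 'joint_vel': array([ 8.90737154e-04,  7.74730577e-05, -5.05944209e-04, -4.50543104e-04,
        3.07792598e-04, -3.50235248e-04]), 'joint_torque': array([-5.44321501e-04, -4.43406737e+01,  2.62435395e+01,  1.54305459e-02,
       -2.00180516e-04, -2.95418090e-06]), 'tcp_pos': array([237.80976975, 495.28479141, 230.5204477 ]), 'eef_rot': array([-3.13992656e+00, -2.31325248e-04,  2.69378727e+00]), 'ft_force': array([-0.05130447,  0.89868433, -0.85823441]), 'wrist_torque': array([0.01701126, 0.02240522, 0.06918407]), 'finger_force': 0.0, 'grip_width': 85.33334212440661}
scene {'fx': 447.97116805697385, 'fy': 447.97116805697385, 'cx': 258.82300407160506, 'cy': 189.8890604171151, 'pose': array([[-3.37741320e-01,  6.42906395e-01, -6.87460667e-01,
         1.38254728e+03],
       [ 9.41137914e-01,  2.41369457e-01, -2.36643640e-01,
         3.16677740e+02],
       [ 1.37922981e-02, -7.26919633e-01, -6.86584022e-01,
         9.86984355e+02],
       [ 0.00000000e+00,  0.00000000e+00,  0.00000000e+00,
         1.00000000e+00]])}
top {'fx': 458.80310043681783, 'fy': 458.80310043681783, 'cx': 258.73239907057365, 'cy': 190.5789386236077, 'pose': array([[-2.33100648e-02, -9.96600537e-01,  7.90190542e-02,
         3.42555280e+02],
       [-9.99567480e-01,  2.18157974e-02, -1.97211588e-02,
         7.70238177e+00],
       [ 1.79302538e-02, -7.94445784e-02, -9.96678015e-01,
         1.45987075e+03],
       [ 0.00000000e+00,  0.00000000e+00,  0.00000000e+00,
         1.00000000e+00]])}
```

View pics/top.png

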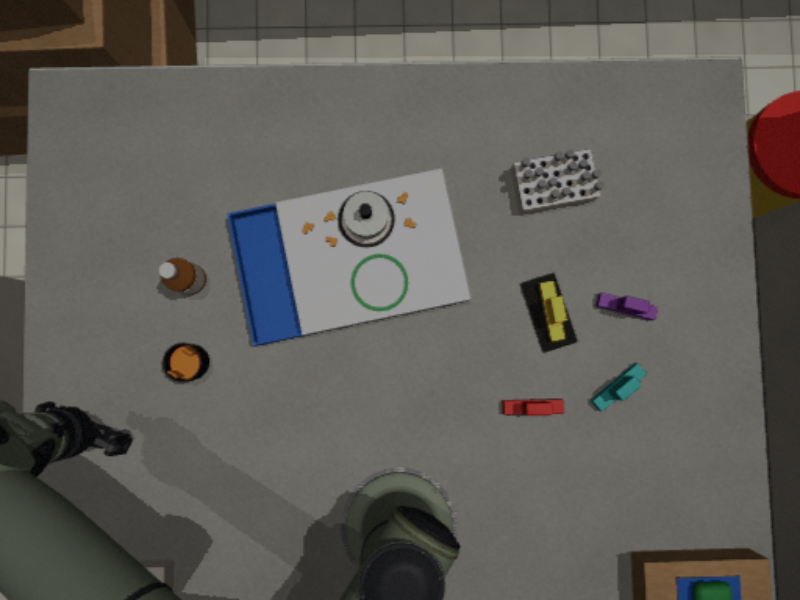

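View pics/scene.png

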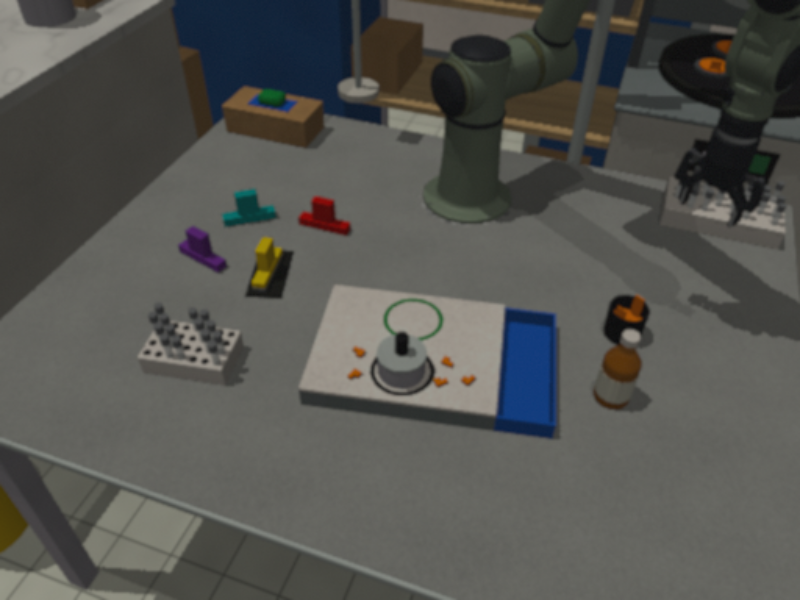

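The top view shows the pot (366,218) in the black ring and the green ring at (380,282). There are five orange chips, two at (403,199) and (410,223), three at (330,216), (308,228) and (331,241), and the blue trough is at (265,275). Scraper-like things are yellow (553,310), purple (628,306), red (533,407) and turquoise (620,386). Yellow fits, as it is the named colour and the only one on the black mat. I'll confirm it in a crop.

```bash
cat > h.py <<'E'
import cv2,numpy as np
def load(n): return dict(np.load(n+".npz"))
def ray(c,uv,z):
    uv=np.atleast_2d(uv).astype(float)
    d=np.c_[(uv[:,0]-c['cx'])/c['fx'],(uv[:,1]-c['cy'])/c['fy'],np.ones(len(uv))]@c['pose'][:3,:3].T
    o=c['pose'][:3,3]; return (o+d*((z-o[2])/d[:,2])[:,None])[:,:2]
def mask(p,lo,hi):
    return cv2.inRange(cv2.cvtColor(p,cv2.COLOR_RGB2HSV),lo,hi)
def blobs(m,amin):
    cs,_=cv2.findContours(m,cv2.RETR_EXTERNAL,cv2.CHAIN_APPROX_NONE)
    return sorted([c for c in cs if cv2.contourArea(c)>=amin],key=cv2.contourArea,reverse=True)
def rect(pts):
    (x,y),(w,h),a=cv2.minAreaRect(pts.astype(np.float32))
    if w<h: w,h,a=h,w,a+90
    return np.round([x,y,w,h,(a+90)%180-90],1)
E
python3 - <<'E'
from h import *
c=load("top"); p=c['p']
def w(b,z): return ray(c,b[:,0,:],z)
g=blobs(mask(p,(50,100,40),(80,255,255)),30)
for b in g[:2]: print("green",b[:,0].mean(0),rect(w(b,45)))
b=blobs(mask(p,(105,120,60),(125,255,255)),200)[0]; print("blue z38",rect(w(b,38)))
for b in blobs(mask(p,(24,120,60),(36,255,255)),30): print("yellow",b[:,0].mean(0),rect(w(b,28)))
for b in blobs(mask(p,(8,120,120),(20,255,255)),8):
  q=b[:,0].mean(0); print("orange",q,ray(c,q,53))
m=mask(p,(0,0,150),(180,40,255)); b=blobs(m,3000)[0]; print("plate",rect(w(b,45)))
# dark mat / knob
m=mask(p,(0,0,0),(180,255,38))
for b in blobs(m,20):
  q=b[:,0].mean(0)
  if 200<q[0]<390 and 110<q[1]<240: print("dark",q,cv2.contourArea(b),rect(w(b,6)),'knob z135',ray(c,q,135))
# plate axes
cv2.imwrite("pics/crop.png",cv2.resize(p[165:285,310:430,::-1],(480,480),interpolation=cv2.INTER_CUBIC))
print(c['d'][196,354],c['d'][140,235])
E
```

```text
green [242.53 180.51] [487.3  29.2 109.  108.4  -1.3]
green [456.         378.31666667] [-124.3 -602.5   67.5   32.3   88.3]
blue z38 [509.3 258.5 270.8  97.4  10.6]
yellow [354.84313725 198.51960784] [ 424.9 -323.4  119.7   40.3    9.1]
orange [117.80357143 231.41071429] [[339.04995833 410.91297564]]
orange [196.625 145.25 ] [[598.92969951 168.69597667]]
orange [257.6875 126.    ] [[655.67964976 -21.58369055]]
orange [261.70588235 142.47058824] [[603.60208989 -32.85217657]]
orange [210.73333333 138.6       ] [[618.88853113 124.82396559]]
orange [211.94117647 153.76470588] [[571.37290231 121.8105749 ]]
plate [551.6  41.3 336.3 267.6 -79.3]
dark [350.42931937 199.7486911 ] 486.5 [ 422.3 -312.9  147.    73.1   16.4] knob z135 [[ 415.06946861 -284.0752176 ]]
dark [233.54545455 135.        ] 43.0 [638.4  55.7  26.   22.4  -1.1] knob z135 [[612.11289988  51.29459045]]
dark [227.87628866 148.55670103] 21.5 [600.4  70.5 111.5  56.7  54.4] knob z135 [[572.41498581  68.56240433]]
1379.4885 1381.1
```

View pics/crop.png

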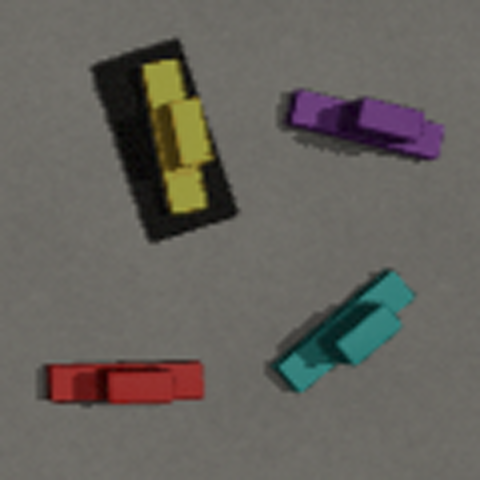

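The crop confirms the yellow scraper at (180,135) on the black mat. The others lie off the mat. I'm moving above the pot.

Request:
carry_out(
  moves=[
    [375,-443,0,-53.5,40],
    [375,-443,0,-53.5,40],
    [375,-443,0,-53.5,40],
    [375,-443,0,-53.5,40],
    [375,-443,0,-53.5,40],
    [375,-443,0,-53.5,40],
    [375,-443,0,-53.5,40],
    [375,-443,0,-53.5,40],
    [375,-443,0,-53.5,40],
    [375,-443,0,-53.5,40],
    [375,-443,0,-53.5,40],
    [375,-443,0,-53.5,40],
  ],
)

```text
time: 1.3
tcp_pos: [614.9, 49.6, 230.6]
eef_rot: [-3.141, 0.001, 1.757]
ft_force: [1.2, 1.0, -0.6]
grip_width: 40.3
finger_force: 0.0
```

Request:
carry_out(
  moves=[
    [0,0,0,0,40],
    [0,0,0,0,40],
    [0,0,0,0,40],
  ],
)

```text
time: 1.6
tcp_pos: [612.2, 53.6, 230.9]
eef_rot: [-3.14, -0.001, 1.761]
ft_force: [0.1, 0.5, 1.0]
grip_width: 40.1
finger_force: 0.0
```

```bash
cat >> h.py <<'E'
def snap(n,f):
    from station import arm
    o=arm.observe(); c=arm.calibration(n); p,d=arm.grab_frame(n)
    np.savez(f+".npz",p=p,d=d,**c); cv2.imwrite(f"pics/{f}.png",p[:,:,::-1])
    print(round(o['time'],2),o['tcp_pos'].round(1),np.degrees(o['eef_rot']).round(2),o['ft_force'].round(1),round(o['grip_width'],1))
    return load(f)
E
python3 - <<'E'
from h import *
c=snap("wrist","w1"); print(c['pose'].round(2))
E
```

```text
1.6 [612.2  53.6 230.9] [-1.7993e+02 -4.0000e-02  1.0089e+02] [0.1 0.5 1. ] 40.1
[[ 9.8000e-01  1.8000e-01  5.0000e-02  5.9809e+02]
 [ 1.9000e-01 -9.4000e-01 -2.9000e-01  1.2815e+02]
 [-0.0000e+00  3.0000e-01 -9.5000e-01  3.7337e+02]
 [ 0.0000e+00  0.0000e+00  0.0000e+00  1.0000e+00]]
```

View pics/w1.png

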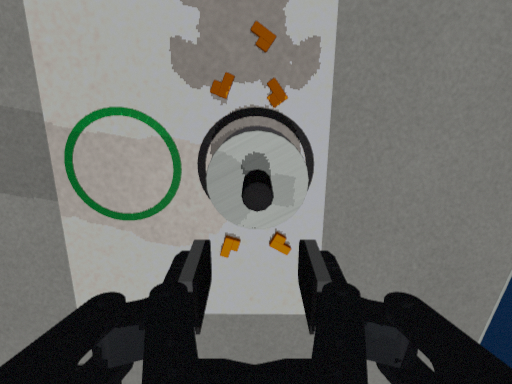

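The wrist view shows the knob top near (258,195), the green ring around (123,163), the black ring around (256,160), and chips at (263,36), (222,86), (276,93), (230,246) and (280,243).

Run:
```python
from h import *
c=load("w1"); p=c['p']
g=blobs(mask(p,(50,100,40),(80,255,255)),300)[0]
gw=ray(c,g[:,0],45); print("green",rect(gw), cv2.minEnclosingCircle(gw.astype(np.float32)))
m=mask(p,(0,0,0),(180,255,45)); 
for b in blobs(m,300):
  q=b[:,0]
  if q[:,1].max()<235:
    print("dark",q.mean(0),q.min(0),q.max(0))
    if len(q)<250: k=q
    else: print("blackring",cv2.minEnclosingCircle(ray(c,q,45).astype(np.float32)))
# knob top: lower arc, circle of knob top: bottom part rows >185
q=k[k[:,1]>190]; w=ray(c,q,135)
A=np.c_[2*w,np.ones(len(w))]; s=np.linalg.lstsq(A,(w**2).sum(1),rcond=None)[0]
print("knob top",s[:2],"r",np.sqrt(s[2]+(s[:2]**2).sum()))
for b in blobs(mask(p,(5,150,100),(22,255,255)),40):
  x=ray(c,b[:,0],49); r=rect(x); e=np.array([[.982,.187],[-.187,.982]])@(r[:2]-[551.6,41.3]); print("chip",r,e.round(0))
```

```text
green [484.9  28.5 113.3 112.3  10.9] ((485.0755310058594, 28.24756622314453), 56.8404426574707)
dark [252.33416459 141.80299252] [198 108] [312 194]
blackring ((612.7144165039062, 52.62303161621094), 56.438690185546875)
dark [256.99047619 189.83809524] [242 170] [272 210]
knob top [614.2610475   52.01333743] r 10.978278739143452
chip [595.4 168.4  21.6  15.5 -24. ] [ 67. 117.]
chip [568.4 123.   21.4  15.8  77.8] [32. 77.]
chip [616.3 124.4  21.5  15.4 -43.4] [79. 70.]
chip [655.3 -22.3  21.6  15.8 -18.8] [ 90. -82.]
chip [602.7 -37.2  21.7  15.5  83.3] [ 36. -87.]
```

Request:
carry_out(
  moves=[
    [1.5,-1,-30,0,40],
    [1.5,-1,-60,0,40],
    [1.5,-1,-90,0,40],
    [1.5,-1,-110,0,40],
    [1.5,-1,-120,0,40],
    [1.5,-1,-128,0,40],
    [1.5,-1,-128,0,28],
    [1.5,-1,-128,0,28],
    [1.5,-1,-128,0,28],
  ],
)

```text
time: 2.55
tcp_pos: [615.5, 51.9, 104.5]
eef_rot: [3.14, 0.0, 1.76]
ft_force: [0.9, 0.4, -0.6]
grip_width: 28.2
finger_force: 0.0
```

Request:
carry_out(
  moves=[
    [-4,-0.7,0,0,28],
    [-13,-2.4,0,0,28],
    [-26,-4.7,0,0,28],
    [-41,-7.4,0,0,28],
    [-57,-10.3,0,0,28],
    [-73,-13.2,0,0,28],
    [-88,-15.9,0,0,28],
    [-102,-18.5,0,0,28],
    [-114,-20.6,0,0,28],
    [-123,-22.3,0,0,28],
    [-129,-23.3,0,0,28],
    [-131.5,-23.8,0,0,28],
  ],
)

```text
time: 3.75
tcp_pos: [482.9, 27.9, 103.6]
eef_rot: [3.141, 0.0, 1.76]
ft_force: [0.8, -0.6, 1.0]
grip_width: 28.1
finger_force: 0.8
```

Request:
carry_out(
  moves=[
    [0,0,0,0,28],
    [0,0,0,0,28],
    [0,0,0,0,40],
    [0,0,0,0,40],
    [0,0,15,0,40],
    [0,0,40,0,40],
    [0,0,80,0,40],
    [0,0,110,0,40],
    [0,0,128,0,40],
    [0,0,128,0,40],
    [0,0,128,0,40],
  ],
)

```text
time: 4.85
tcp_pos: [483.1, 28.0, 230.8]
eef_rot: [-3.142, 0.0, 1.76]
ft_force: [-0.5, -1.0, -0.3]
grip_width: 39.6
finger_force: 0.0
```

Run:
```python
from h import *
c=snap("wrist","w2"); p=c['p']
g=blobs(mask(p,(50,100,40),(80,255,255)),300)
for b in g: print("green",cv2.minEnclosingCircle(ray(c,b[:,0],45).astype(np.float32)))
for b in blobs(mask(p,(0,0,0),(180,255,45)),300):
  q=b[:,0]
  if q[:,1].max()<235: 
    print("dark",q.min(0),q.max(0)); q=q[q[:,1]>190]
    if len(q)>5:
      w=ray(c,q,135);s=np.linalg.lstsq(np.c_[2*w,np.ones(len(w))],(w**2).sum(1),rcond=None)[0]
      print(s[:2],np.sqrt(s[2]+(s[:2]**2).sum()))
```

```text
4.85 [483.1  28.  230.8] [-180.      0.    100.85] [-0.5 -1.  -0.3] 39.6
green ((485.1449890136719, 28.2901611328125), 56.8131103515625)
dark [332 107] [447 219]
[573.48417824  66.25419042] 40.67307327881011
dark [241 167] [272 207]
[484.41307371  28.4731562 ] 10.986035701354139
```

View pics/w2.png

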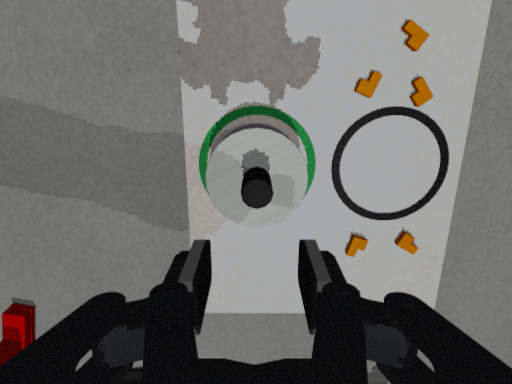

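The pot knob is at (257,190), centred in the green ring to about 1 mm, and the chips have not moved. Next is the scraper.

Request:
carry_out(
  moves=[
    [-60,-346,0,88,60],
    [-60,-346,0,88,60],
    [-60,-346,0,88,60],
    [-60,-346,0,88,60],
    [-60,-346,0,88,60],
    [-60,-346,0,88,60],
    [-60,-346,0,88,60],
    [-60,-346,0,88,60],
    [-60,-346,0,88,60],
    [-60,-346,0,88,60],
    [-60,-346,0,88,60],
    [-60,-346,0,88,60],
  ],
)

```text
time: 6.1
tcp_pos: [422.3, -317.5, 229.4]
eef_rot: [3.139, -0.002, -2.987]
ft_force: [-0.4, 0.3, 0.6]
grip_width: 60.0
finger_force: 0.0
```

Request:
carry_out(
  moves=[
    [0,0,0,0,60],
    [0,0,0,0,60],
    [0,0,0,0,60],
  ],
)

```text
time: 6.4
tcp_pos: [423.1, -317.8, 231.0]
eef_rot: [3.141, -0.0, -2.988]
ft_force: [-0.1, -0.2, -0.7]
grip_width: 60.1
finger_force: 0.0
```

Run:
```python
from h import *
c=snap("wrist","w3"); p=c['p']
for b in blobs(mask(p,(22,100,50),(38,255,255)),100): print("yellow",b[:,0].mean(0),b[:,0].min(0),b[:,0].max(0),rect(ray(c,b[:,0],28)))
for b in blobs(mask(p,(0,0,0),(180,255,45)),1000): print("dark",b[:,0].min(0),b[:,0].max(0),rect(ray(c,b[:,0],6)))
```

```text
6.4 [ 423.1 -317.8  231. ] [ 1.7998e+02 -2.0000e-02 -1.7122e+02] [-0.1 -0.2 -0.7] 60.1
yellow [254.27046263 157.29893238] [240 100] [268 215] [ 421.8 -318.4  120.3   28.9    9.4]
dark [  0 244] [511 383] [ 627.9 -284.7  693.8  207.6  -81.2]
dark [213  80] [297 221] [ 419.6 -314.9  147.5   73.7   16.5]
```

View pics/w3.png

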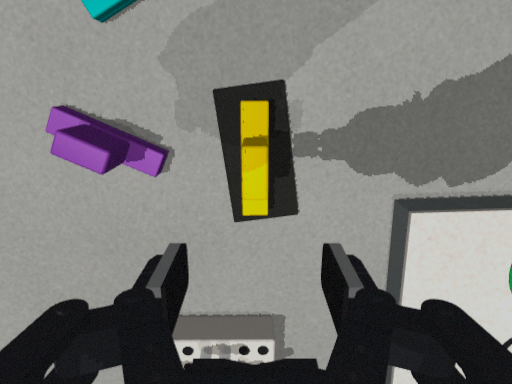

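The wrist view shows the yellow scraper at (254,157) on the black mat, square to the fingers. It measures 120 x 29 mm, matching the sizes given. I'm grasping it.

Request:
carry_out(
  moves=[
    [-1.2,-0.6,-40,0.6,60],
    [-1.2,-0.6,-80,0.6,60],
    [-1.2,-0.6,-120,0.6,60],
    [-1.2,-0.6,-150,0.6,60],
    [-1.2,-0.6,-172,0.6,60],
    [-1.2,-0.6,-185,0.6,60],
    [-1.2,-0.6,-192,0.6,60],
    [-1.2,-0.6,-192,0.6,60],
    [-1.2,-0.6,-192,0.6,40],
    [-1.2,-0.6,-192,0.6,15],
    [-1.2,-0.6,-192,0.6,15],
    [-1.2,-0.6,-192,0.6,15],
  ],
)

```text
time: 7.65
tcp_pos: [422.6, -319.1, 40.3]
eef_rot: [-3.14, 0.001, -2.977]
ft_force: [-1.4, 0.6, 6.2]
grip_width: 23.3
finger_force: 60.2
```

Request:
carry_out(
  moves=[
    [0,0,0,0,15],
    [0,0,0,0,15],
    [0,0,0,0,15],
    [0,0,0,0,15],
  ],
)

```text
time: 8.05
tcp_pos: [422.5, -319.1, 40.2]
eef_rot: [-3.14, 0.001, -2.977]
ft_force: [-0.4, 1.5, 6.8]
grip_width: 22.9
finger_force: 60.4
```

Request:
carry_out(
  moves=[
    [0,0,20,0,15],
    [0,0,50,0,15],
    [0,0,90,0,15],
    [0,0,130,0,15],
    [20,22,140,1.4,15],
    [50,56,140,1.4,15],
    [80,90,140,1.4,15],
    [110,124,140,1.4,15],
    [145,163,140,1.4,15],
    [175,197,140,1.4,15],
    [200,225,140,1.4,15],
    [215.5,241.5,140,1.4,15],
  ],
)

```text
time: 9.25
tcp_pos: [638.7, -74.2, 178.7]
eef_rot: [3.141, -0.0, -2.949]
ft_force: [0.4, -0.3, -0.4]
grip_width: 23.2
finger_force: 59.7
```

Request:
carry_out(
  moves=[
    [0,0,0,0,15],
    [0,0,-20,0,15],
    [0,0,-50,0,15],
    [0,0,-72,0,15],
    [0,0,-84,0,15],
    [0,0,-92,0,15],
    [0,0,-92,0,15],
    [0,0,-92,0,15],
  ],
)

```text
time: 10.05
tcp_pos: [638.0, -77.5, 88.2]
eef_rot: [-3.141, 0.001, -2.953]
ft_force: [-0.1, 0.2, -0.7]
grip_width: 23.3
finger_force: 59.7
```

Run:
```python
from h import *
c=snap("wrist","w4"); p=c['p']
for b in blobs(mask(p,(22,100,50),(38,255,255)),100): print("yellow",b[:,0].mean(0),b[:,0].min(0),b[:,0].max(0),rect(ray(c,b[:,0],75)))
for b in blobs(mask(p,(5,150,100),(20,255,255)),20): print(b[:,0].mean(0),rect(ray(c,b[:,0],49)))
```

```text
10.05 [638.  -77.5  88.2] [-1.7997e+02  7.0000e-02 -1.6917e+02] [-0.1  0.2 -0.7] 23.3
yellow [254.4148398  240.64755481] [219 119] [290 364] [644.7 -76.1 135.8  36.1  10.7]
[342.84496124 177.03100775] [603.3 -35.8  23.7  16.2  82. ]
[340.85046729 265.44859813] [655.7 -21.4  22.3  18.2 -20.9]
```

View pics/w4.png

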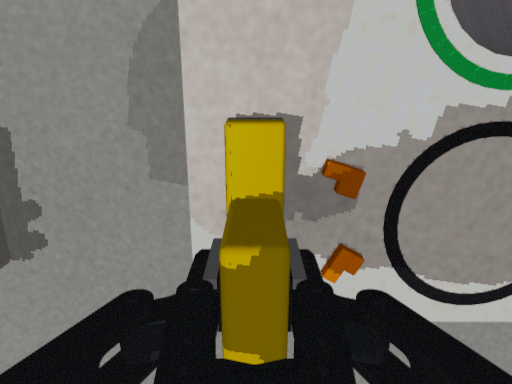

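The blade is behind the two near chips at (343,177) and (341,265) and square to the lane. I'm lowering it and starting the wipe.

Request:
carry_out(
  moves=[
    [0,0,-5,0,15],
    [0,0,-8.2,0,15],
    [0,0,-8.2,0,15],
    [-1.1,5.9,-8.2,0,15],
    [-3,15.7,-8.2,0,15],
    [-5.2,27.5,-8.2,0,15],
    [-7.5,39.3,-8.2,0,15],
    [-9.7,51,-8.2,0,15],
    [-12,62.8,-8.2,0,15],
    [-14.2,74.6,-8.2,0,15],
    [-16.5,86.4,-8.2,0,15],
    [-18.7,98.2,-8.2,0,15],
  ],
)

```text
time: 11.3
tcp_pos: [618.7, 22.0, 79.3]
eef_rot: [-3.141, 0.0, -2.952]
ft_force: [0.8, -1.7, 1.8]
grip_width: 23.1
finger_force: 60.1
```

Request:
carry_out(
  moves=[
    [-1.9,9.8,0,0,15],
    [-3.8,19.6,0,0,15],
    [-5.7,29.4,0,0,15],
    [-7.5,39.3,0,0,15],
    [-9.4,49.1,0,0,15],
    [-11.3,58.9,0,0,15],
    [-13.1,68.7,0,0,15],
    [-15,78.5,0,0,15],
    [-16.9,88.4,0,0,15],
    [-18.7,98.2,0,0,15],
    [-20.6,108,0,0,15],
    [-22.5,117.8,0,0,15],
  ],
)

```text
time: 12.5
tcp_pos: [596.2, 139.5, 79.2]
eef_rot: [-3.141, 0.0, -2.952]
ft_force: [0.7, -4.1, 4.0]
grip_width: 23.6
finger_force: 60.5
```

Run:
```python
from h import *
c=snap("wrist","w5"); t=snap("top","t5")
for c,z in((c,49),(t,53)):
  for b in blobs(mask(c['p'],(5,150,100),(20,255,255)),6):
    w=ray(c,b[:,0],z); r=rect(w); e=np.array([[.982,.187],[-.187,.982]])@(r[:2]-[548.9,40.4]); print(b[:,0].mean(0).round(),r,e.round(0))
```

```text
12.5 [596.2 139.5  79.2] [-1.7997e+02  1.0000e-02 -1.6916e+02] [ 0.7 -4.1  4. ] 23.6
12.55 [595.9 141.2  79.3] [ 1.7994e+02  2.0000e-02 -1.6908e+02] [ 0.7 -2.   5.4] 23.5
[305. 149.] [547.2 155.9  22.4  15.7  -6.3] [ 20. 114.]
[298. 195.] [572.7 156.7  23.   16.   45.3] [ 45. 110.]
[319. 236.] [592.3 174.4  22.1  15.8  -8.9] [ 68. 123.]
[323. 275.] [616.  183.3  11.    3.1  37.6] [ 93. 128.]
[118. 232.] [338.9 410.5  58.8  51.3  49.4] [-137.  403.]
```

Request:
carry_out(
  moves=[
    [-1.5,7.9,0,0,15],
    [-3,15.7,0,0,15],
    [-4.5,23.6,0,0,15],
    [-6,31.4,0,0,15],
    [-7.3,38.3,0,0,15],
    [-8.6,45.2,0,0,15],
    [-9.9,52,0,0,15],
    [-11.2,58.9,0,0,15],
    [-12.5,65.8,0,0,15],
    [-13.9,72.7,0,0,15],
    [-15.2,79.5,0,0,15],
    [-16.5,86.4,0,0,15],
  ],
)

```text
time: 13.8
tcp_pos: [579.5, 225.7, 79.2]
eef_rot: [-3.141, -0.0, -2.952]
ft_force: [0.9, -3.9, 5.7]
grip_width: 23.3
finger_force: 60.6
```

Request:
carry_out(
  moves=[
    [0,0,0,0,15],
    [0,0,0,0,15],
    [0,0,10,0,15],
    [1,-5,40,0,15],
    [4,-20,80,0,15],
    [10,-50,120,0,15],
    [16,-80,140,0,15],
    [22,-115,140,0,15],
    [28,-150,140,0,15],
    [28,-150,140,0,15],
    [28,-150,140,0,15],
  ],
)

```text
time: 14.9
tcp_pos: [606.9, 75.6, 218.4]
eef_rot: [3.139, -0.002, -2.954]
ft_force: [0.5, 0.3, -2.4]
grip_width: 23.5
finger_force: 59.8
```

Run:
```python
from h import *
c=snap("wrist","w6"); t=snap("top","t6"); s=snap("scene","s6")
for c,z in((c,9),(t,9),(s,9)):
  print()
  for b in blobs(mask(c['p'],(5,150,100),(20,255,255)),6):
    w=ray(c,b[:,0],z); r=rect(w); e=np.array([[.982,.187],[-.187,.982]])@(r[:2]-[548.9,40.4]); print(b[:,0].mean(0).round(),r,e.round(0))
a=cv2.resize(t['p'][95:225,130:310,::-1],(540,390),interpolation=cv2.INTER_CUBIC)
b=cv2.resize(s['p'][170:290,180:370,::-1],None,fx=540/190,fy=540/190,interpolation=cv2.INTER_CUBIC)[:210*2]
b=cv2.resize(b,(390,246)); 
cv2.imwrite("pics/after.png",np.vstack([cv2.resize(a,(484,350)),cv2.resize(b,(484,246))]))
```

```text
14.9 [606.9  75.6 218.4] [ 1.7985e+02 -1.1000e-01 -1.6923e+02] [ 0.5  0.3 -2.4] 23.5
14.95 [606.8  76.3 218.5] [ 1.7987e+02 -1.0000e-01 -1.6915e+02] [-0.4 -0.2 -1.4] 23.5
15.0 [606.9  76.6 218.6] [ 1.799e+02 -8.000e-02 -1.691e+02] [ 0.2  0.7 -2.2] 23.7

[420. 139.] [552.  240.3  21.2  15.1  -9. ] [ 40. 196.]
[415. 201.] [618.5 257.6  24.5  15.8  85.4] [109. 200.]
[412. 172.] [586.8 243.2  22.9  11.1  11.4] [ 75. 192.]
[417. 120.] [534.3 229.5  12.9   3.5  11.4] [ 21. 188.]
[407. 189.] [606.6 242.4  11.2   2.9   4.7] [ 94. 188.]

[116. 233.] [337.5 423.5  61.9  58.9 -11.2] [-136.  416.]
[176. 162.] [ 5.544e+02  2.398e+02  1.930e+01  1.270e+01 -5.000e-01] [ 43. 195.]
[176. 151.] [ 5.898e+02  2.411e+02  1.940e+01  9.500e+00 -5.000e-01] [ 78. 189.]
[170. 142.] [620.7 258.2  19.1   9.7  88.9] [111. 200.]
[177. 143.] [615.3 236.7  19.6   8.7 -11.7] [102. 180.]

[492.  51.] [-906.6  702.3  104.6   92.   -20.8] [-1306.   922.]
[457.  41.] [-953.3  538.5  103.3   90.4  -16.8] [-1382.   770.]
[502.  39.] [-1069.3   748.7   103.4    89.4    -2.6] [-1457.   998.]
[404. 198.] [274.5 425.1  74.8  48.6 -32.7] [-198.  429.]
[468.  30.] [-1115.3   588.1    89.8    72.8   -86.5] [-1532.   849.]
[322. 259.] [602.7 234.9  38.   13.7 -16.5] [ 89. 181.]
[326. 247.] [557.4 234.5  21.5  11.1  28.2] [ 45. 189.]
[328. 265.] [616.2 255.   16.3   6.7 -69.7] [106. 198.]
```

View pics/after.png

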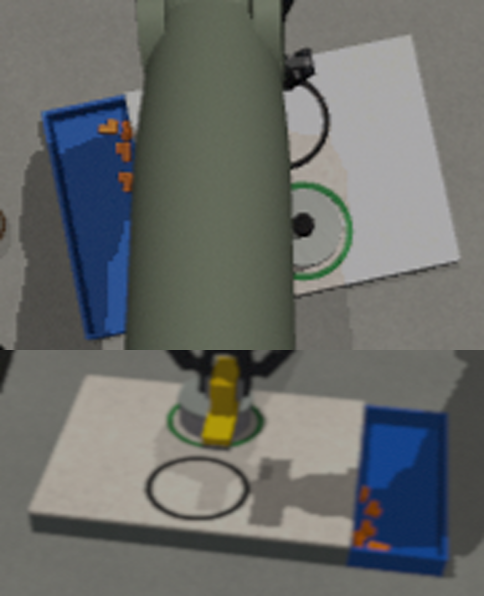

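All five chips lie in the trough, in the wrist view at (420,139), (415,201), (412,172), (417,120) and (407,189). The lane is clear and the pot is still in the green ring. I'm returning the scraper.

Request:
carry_out(
  moves=[
    [-8,-17,0,0.5,15],
    [-24,-50,0,1,15],
    [-43,-90,0,2,15],
    [-62,-130,0,3,15],
    [-81,-170,0,4,15],
    [-100,-210,0,5,15],
    [-119,-250,0,5.7,15],
    [-138,-290,0,5.7,15],
    [-157,-330,0,5.7,15],
    [-173,-362,0,5.7,15],
    [-183,-382,0,5.7,15],
    [-187,-391,0,5.7,15],
  ],
)

```text
time: 16.25
tcp_pos: [420.4, -316.4, 219.0]
eef_rot: [3.141, 0.0, -2.854]
ft_force: [-0.7, -0.0, -1.8]
grip_width: 23.4
finger_force: 59.6
```

Request:
carry_out(
  moves=[
    [0,0,0,0,15],
    [0,0,-30,0,15],
    [0,0,-70,0,15],
    [0,0,-110,0,15],
    [0,0,-145,0,15],
    [0,0,-165,0,15],
    [0,0,-172,0,15],
    [0,0,-172,0,15],
    [0,0,-172,0,15],
  ],
)

```text
time: 17.15
tcp_pos: [421.9, -315.7, 48.2]
eef_rot: [-3.14, 0.001, -2.852]
ft_force: [0.2, -0.8, -1.5]
grip_width: 23.3
finger_force: 59.7
```

Request:
carry_out(
  moves=[
    [-1.5,0,-3,0,15],
    [-1.5,0,-6,0,15],
    [-1.5,0,-8,0,15],
    [-1.5,0,-8,0,15],
    [-1.5,0,-8,0,15],
    [-1.5,0,-8,0,30],
    [-1.5,0,-8,0,45],
    [-1.5,0,-8,0,60],
    [-1.5,0,-8,0,60],
    [-1.5,0,-8,0,60],
  ],
)

```text
time: 18.15
tcp_pos: [419.2, -315.7, 39.0]
eef_rot: [3.141, -0.0, -2.853]
ft_force: [-0.6, 0.1, -0.1]
grip_width: 59.9
finger_force: 0.0
```

Request:
carry_out(
  moves=[
    [0,0,10,0,60],
    [0,0,30,0,60],
    [0,0,60,0,60],
    [0,0,100,0,60],
    [0,0,140,0,60],
    [0,0,180,0,60],
    [0,0,190,0,60],
    [0,0,190,0,60],
    [0,0,190,0,60],
  ],
)

```text
time: 19.05
tcp_pos: [418.8, -315.2, 228.3]
eef_rot: [3.141, -0.001, -2.853]
ft_force: [-0.3, -0.1, -0.0]
grip_width: 60.0
finger_force: 0.0
```

Run:
```python
from h import *
c=snap("wrist","w7"); p=c['p']
for b in blobs(mask(p,(22,100,50),(38,255,255)),100): print("yellow",rect(ray(c,b[:,0],28)))
for b in blobs(mask(p,(0,0,0),(180,255,45)),1000): print("dark",b[:,0].min(0),rect(ray(c,b[:,0],6)))
t=snap("top","t7")
for b in blobs(mask(t['p'],(5,150,100),(20,255,255)),6):
    r=rect(ray(t,b[:,0],9)); print((np.array([[.982,.187],[-.187,.982]])@(r[:2]-[548.9,40.4])).round(0), r)
cv2.imwrite("pics/end.png",np.hstack([cv2.resize(t['p'][80:280,100:400,::-1],(420,280),interpolation=cv2.INTER_CUBIC),cv2.resize(p[:,:,::-1],(373,280))]))
```

```text
19.05 [ 418.8 -315.2  228.3] [ 1.7994e+02 -3.0000e-02 -1.6346e+02] [-0.3 -0.1 -0. ] 60.0
yellow [ 418.6 -316.3  120.7   29.    15.8]
dark [  0 244] [ 614.9 -255.   688.5  205.9  -73.4]
dark [219  88] [ 419.7 -315.1  147.1   73.5   16.5]
19.1 [ 418.5 -314.9  227.6] [ 1.7987e+02 -7.0000e-02 -1.6346e+02] [-0.4  0.1 -0.3] 59.9
[-135.  415.] [338.8 423.1  60.6  52.9  49.4]
[ 43. 195.] [ 5.544e+02  2.398e+02  1.930e+01  1.270e+01 -5.000e-01]
[111. 200.] [620.7 258.2  19.1   9.7  88.9]
[ 78. 189.] [ 5.898e+02  2.411e+02  1.940e+01  9.500e+00 -5.000e-01]
[102. 180.] [615.2 236.4  19.6   9.4 -11.7]
[ 20. 182.] [534.7 223.3  19.4   6.1  13.3]
```

View pics/end.png

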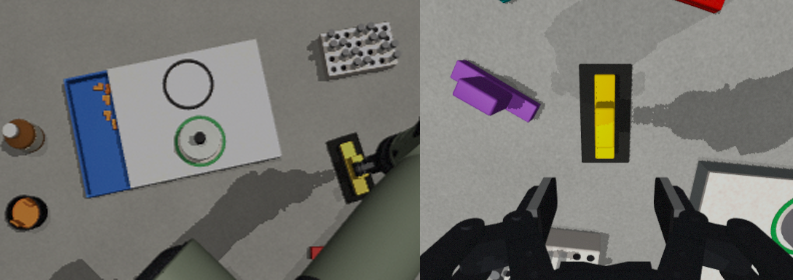

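```bash
python3 -c "
from station import arm; print(arm.job_done())"
```

```text
the job is handed in; nothing more can be done
None
```

The job is done and handed in at about 19 s: the pot stands in the green ring, all five chips are in the blue trough, and the scraper is back on its mat, blade down and wholly over it, with the rack, bottle and bucket left alone.

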